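Open the stuck solder-paste jar

ROBOT

A 6-joint arm with a two-finger parallel gripper is mounted at the origin on the work surface. World frame = base frame: x ahead of the robot, y to its left, z up, the work surface at z = 0. Lengths are in m, angles in rad, forces in N, time in s.
With the tool pointing down it reaches from about 0.35 to 0.85 m from the base axis. Payload 8.1 kg.
Tool frame: the origin (TCP) lies midway between the tips of the shut fingers; the grasp point (between the pads) lies 19 mm behind it; z points along the fingers, y is the line along which they close (so a half turn about z gives the same grasp; the last joint's range is limited). The gripper opens to 93 mm and grips with 3 to 60 N. Pads are 15 mm wide; open, the fingers measure 128 mm over their backs; the gripper's body (75 mm by 188 mm) begins 65 mm behind the grasp point.
Start: joints at [1.057, 0.13, 1.488, -0, 1.523, -0.085], TCP at [0.249, 0.546, 0.195] pointing down, gripper open.
Joint ranges: [-2.96, 2.96], [-0.89, 2.26], [0.02, 2.5], [-1.34, 4.48], [0, 2.73], [-2.66, 2.66]. Speed limits (rad/s): [2.39, 2.39, 2.79, 3.14, 3.14, 3.14].

INTERFACE

Orientations are given as a rotation vector (axis times angle).
In Python, from plant import read_state, read_camera, camera_model, close_job gives the robot as it stands. The module is installed in compiled form; this text tells all that it offers.
- The arm moves only by the tool carry_out, never from a script. Its argument "moves" is a list of rows, each an object of numbers: "jaw": the finger opening in m, from 0 to 0.093; "dx", "dy", "dz": the shift along the tool's x, y, z in m; "yaw": the turn about the tool's z in rad. In form: [{"jaw": .., "dx": .., "dy": .., "dz": .., "yaw": ..}, ...]. A call has 1 to 8 rows; each row shifts and turns the commanded pose from where the row before left it, along the tool's axes as they then stand; what a row does not reach is not made up. A row lasts 1/8 s, in which the tool goes at most 62.5 mm and 10.7 degrees, less where a joint would pass 70% of its speed; a pose out of reach is approached as far as the arm can. A call is refused whole if a number of a shift passes 0.0625 or a number of a turn 0.188, either way. A call with a gripper value outside its range is refused whole. The fingers move at their own pace and stop on an object; "grip_force" is the grip in N (left out, the last holds). Time passes only in rows, so rows that do not move let the fingers close. It gives the time, the measured TCP pose, the force, the opening and the grip force at its end, in the units of the state.
- read_state(): the state, without advancing time (a new reading comes with each control period).
- read_camera(name): name is "side" or "top" or "wrist"; returns the picture (384x512x3 uint8, red, green, blue); there is no depth.
- camera_model(name): a dict with "camera_matrix" (3x3 intrinsics, pixels), "view" (4x4, takes a point from world to camera coordinates). Camera axes: x right, y up, looking along -z (the intrinsics and any distortion apply to the point x, -y, -z); pixel columns grow to the right and rows downward; lengths in m; the calibration is good to about 2 mm. The wrist camera is an equidistant fisheye: a pixel r from the principal point sees the ray r / f radians off the axis. A picture is of the moment at which its call begins: read the wrist's pose just before it. camera_model takes no time and is no camera call; for the wrist camera it gives the pose at the moment of the call.
- close_job(): hands the job in; it is judged then, once.
The state is a dict: "t": time; "q": joint angles; "dq": joint speeds; "joint_torque": joint torques, N m; "tool_pos": TCP position; "orientation": TCP orientation; "force": force on the tool from outside, world axes, zero at the start; "wrist_torque": the same for the moment, N m; "opening": finger opening in m; "gripper_force": force on a finger pad.
Only numpy, scipy, OpenCV 4.12 (cv2) and the standard library are available. Lean on these libraries where they do the work, as an engineer would, in place of code of your own. Each camera call takes 0.05 s, during which the arm holds its last target. There are 200 camera calls.

TASK

Open the white paste jar that is held in the bench clamp: its cap is stuck, so break it loose with a firm twist anticlockwise (seen from above), then spin it on by feel to the end of its thread without ramming it hard against that end, and lift it off. Set the cap down, top side up, in the flat steel tray without dropping it. Leave the other things on the bench alone.

Things in the scene. Friction and masses are not known exactly. Their poses are not given: they have to be found in the camera images.
- jar: white round paste jar (66 mm across, shoulder 65 mm above the bench) in a fixed bench clamp (base 150 x 100 x 12 mm, jaws up to 46 mm, a screw knob on its -x side up to 45 mm). It cannot move. Origin on the bench under the jar's axis, z up, x along the clamp. Under the cap is a 40 mm neck, its top 90 mm above the bench, with a three-start lug thread.
- cap: black twelve-sided screw cap on the jar, 56 mm across flats, 58 mm across corners, 30 mm tall, 50 g, a hollow shell open below. Origin at the centre of its lower edge, z up along its axis; its x and y axes, and every 30 degrees between, pass square through the middle of a flat. Closed, its lower edge is 68 mm above the bench, 3 mm above the jar's shoulder.
- cap_top (a point): centre of the cap's top face, 30 mm above its origin, axes as the cap. The cap is stuck: it takes about 0.5 to 1 N m anticlockwise (more yaw) through its first 4 to 40 degrees, so the fingers must grip hard (40 N or more). Then it pops up about 2 mm and turns with almost no resistance.
- thread_mid (a point): middle of the thread on the jar's axis, 73 mm above the bench, hidden under the cap. The cap lifts off only when turned to the last 6 degrees or so before the thread's end stop. That end comes 48 to 88 degrees from where the cap starts, which cannot be seen beforehand; lifted earlier, it hangs on the thread.
- thread_end: the three stop blocks of the thread on the jar's neck (22 mm from its axis, 67 to 80 mm above the bench), hidden under the cap; fixed to the jar, same origin as the jar, turned with the hidden thread. The cap's lugs meet them at the end of the turn; pressed on them the cap is held by friction, so ease back a little before lifting. They tolerate about 25 N in all (0.5 N m of twist on the cap).
- tray: flat square steel tray, fixed, 150 x 150 mm outside, 4 mm walls 14 mm tall, floor 4 mm thick. Origin at the centre of its underside, z up. The cap goes in it, open side down, anywhere clear of the walls.
- board_a: green circuit board, 100 x 75 x 13 mm, lying at the far side; bystander; origin at the centre of its underside
- board_b: second green circuit board, as board_a; bystander
- spool: spool of solder, 60 mm across, 40 mm tall, standing; bystander; origin at the centre of its underside
- spare_jar: loose closed jar, 66 mm across, 80 mm tall, not in a clamp; bystander; origin at the centre of its underside
- flux_bottle: small bottle, 32 mm across, 75 mm tall, standing nearer the robot than the jar and tray; bystander; origin at the centre of its underside
- brush: small brush, 130 mm long, lying between jar and tray; bystander; origin at the centre of its underside

How it is judged:
By the outcome, as a careful person would: the job done as asked, in the order asked, and still so for the second after the job is handed in, with the robot touching nothing.
It also fails if it takes over 72 s, if anything falls off the work surface, if the arm or the gripper's body presses on something with over 40 N, if the wrist force passes 120 N, or if a joint passes its speed limit or range.

## Working session

There is one attempt and no reset: what is moved stays moved. The work goes in short steps, Python scripts to look and compute and a tool call to move; the robot and the scene stay as the last step left them, time stands still between calls to the robot, and variables do not carry over. Pictures are saved under pics/ and viewed, at most 10 in all, crops included, and the job is handed in when it is done.

Besides the shell and the picture viewer there is one more tool, called as name(argument=value, ...), one argument or row to a line, values as JSON. carry_out: Moves the arm, as the interface text tells. Its arguments: {"type":"object","properties":{"moves":{"type":"array","items":{"type":"object","properties":{"jaw":{"type":"number"},"dx":{"type":"number"},"dy":{"type":"number"},"dz":{"type":"number"},"yaw":{"type":"number"}}}},"grip_force":{"type":"number"}},"required":["moves"]}

```bash
mkdir -p pics; python3 - <<'E'
from plant import *
import cv2
s=read_state(); print({k:s[k] for k in('t','tool_pos','orientation','opening','force')})
for n in('top','side'):
    cv2.imwrite(f'pics/{n}0.png',read_camera(n)[:,:,::-1]); m=camera_model(n); print(n,m)
E
```

```text
{'t': 0.0, 'tool_pos': array([0.24916945, 0.54515742, 0.19408991]), 'orientation': array([-6.68347499e-01, -3.06912968e+00,  2.73933550e-03]), 'opening': 0.09307650810393554, 'force': array([-0.95088966, -0.71838523, -0.17981646])}
top {'camera_matrix': array([[430.45742221,   0.        , 254.93761893],
       [  0.        , 430.45742221, 199.27591294],
       [  0.        ,   0.        ,   1.        ]]), 'view': array([[ 1.06026162e-02, -9.99942584e-01,  1.55348218e-03,
        -1.04146651e-02],
       [ 9.88407993e-01,  1.07155890e-02,  1.51442451e-01,
        -6.00147718e-01],
       [-1.51450402e-01, -7.02119799e-05,  9.88464856e-01,
        -1.16546043e+00],
       [ 0.00000000e+00,  0.00000000e+00,  0.00000000e+00,
         1.00000000e+00]])}
side {'camera_matrix': array([[384.17406351,   0.        , 254.19655086],
       [  0.        , 384.17406351, 191.58072069],
       [  0.        ,   0.        ,   1.        ]]), 'view': array([[-0.70299563, -0.71111759, -0.01043682,  0.40693142],
       [ 0.54009439, -0.54335839,  0.64269721, -0.37523764],
       [-0.46270422,  0.44617646,  0.76604919, -0.60751271],
       [ 0.        ,  0.        ,  0.        ,  1.        ]])}
```

View pics/top0.png

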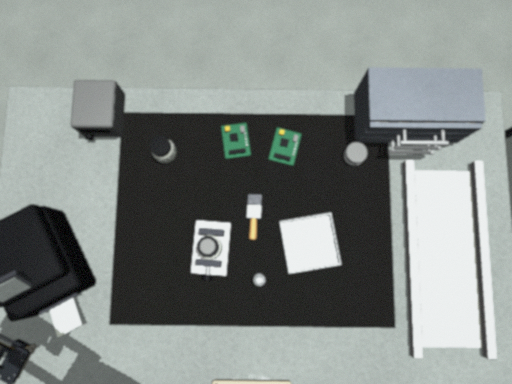

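View pics/side0.png

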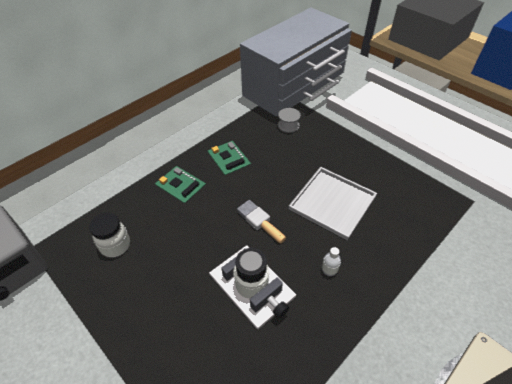

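The top view shows the cap at (208,246), the tray centre at (310,243), the bottle at (259,280) and the brush at (254,215). In the side view the cap top is at about (252,260) and the tray centre at (334,202).

```bash
cat > h.py <<'E'
from plant import *
import numpy as np, cv2
from scipy.spatial.transform import Rotation as R
def ray(n,u,v,m=None):
    m=m or camera_model(n);K=m['camera_matrix'];V=m['view']
    a=np.array([(u-K[0,2])/K[0,0],(v-K[1,2])/K[1,1]])
    if n=='wrist':
        r=np.hypot(*a); d=np.array([*(a/r*np.sin(r)),np.cos(r)])
    else: d=np.array([*a,1])
    d=d*[1,-1,-1]; Rm=V[:3,:3]; return -Rm.T@V[:3,3], Rm.T@d
def at(n,u,v,z,m=None):
    o,d=ray(n,u,v,m); return (o+d*(z-o[2])/d[2]).round(4)
def tool(p):  # vector from TCP to world p in tool axes
    s=read_state(); return R.from_rotvec(s['orientation']).inv().apply(np.array(p)-s['tool_pos']).round(4)
E
python3 - <<'E'
from h import *
for l,n,u,v,z in [('cap','top',208,245,.098),('cap','side',252,260,.098),('tray','top',310,243,.01),('tray','side',334,202,.01),('bottle','top',259,280,.07),('brush','top',254,215,.01),('knob','top',208,275,.03)]+[('trc','top',u,v,.014) for u,v in((280,220),(331,213),(341,265),(289,273))]+[('cl','top',u,v,.012) for u,v in((196,221),(232,222),(227,276),(191,275))]: print(l,at(n,u,v,z))
s=read_state();print(R.from_rotvec(s['orientation']).as_matrix().round(3),tool([.5,.12,.2]))
E
```

```text
cap [0.4684 0.119  0.098 ]
cap [0.4655 0.1162 0.098 ]
tray [ 0.4812 -0.1624  0.01  ]
tray [ 0.477  -0.1601  0.01  ]
bottle [ 0.3778 -0.0172  0.07  ]
brush [ 0.5598 -0.0018  0.01  ]
knob [0.3886 0.124  0.03  ]
trc [ 0.5458 -0.0765  0.014 ]
trc [ 0.5675 -0.2231  0.014 ]
trc [ 0.42   -0.2489  0.014 ]
trc [ 0.3962 -0.1021  0.014 ]
cl [0.5405 0.1645 0.012 ]
cl [0.5387 0.0611 0.012 ]
cl [0.386  0.0724 0.012 ]
cl [0.3877 0.1738 0.012 ]
[[-0.909  0.416 -0.001]
 [ 0.416  0.909 -0.001]
 [ 0.    -0.002 -1.   ]] [-0.4049 -0.2824 -0.0054]
```

carry_out(
  moves=[
    {"dx": -0.047, "dy": -0.0373},
    {"dx": -0.047, "dy": -0.0373},
    {"dx": -0.047, "dy": -0.0373},
    {"dx": -0.047, "dy": -0.0373},
    {"dx": -0.047, "dy": -0.0373},
    {"dx": -0.047, "dy": -0.0373},
    {"dx": -0.047, "dy": -0.0373},
    {"dx": -0.047, "dy": -0.0373},
  ],
  grip_force=50,
)

```text
invalid input at $.moves[0]: expected keys jaw, dx, dy, dz, yaw
```

carry_out(
  moves=[
    {"jaw": 0.093},
    {"jaw": 0.093},
  ],
)

```text
invalid input at $.moves[0]: expected keys jaw, dx, dy, dz, yaw
```

```bash
python3 - <<'E'
from h import *
s=read_state();m=camera_model('wrist');im=read_camera('wrist')
print(s['tool_pos'],s['q'],s['t'],tool([.467,.1175,.2]))
cv2.imwrite('pics/w1.png',im[:,:,::-1]);np.save('w1.npy',np.array([m],dtype=object),allow_pickle=True)
K=m['camera_matrix'];V=m['view']
p=V[:3,:3]@np.array([.467,.1175,.098])+V[:3,3];d=p*[1,-1,-1];r=np.hypot(d[0],d[1]);th=np.arctan2(r,d[2])
print('pix',K[:2,2]+K[0,0]*th*d[:2]/r,K[0,0],-V[:3,:3].T@V[:3,3])
E
```

```text
[0.24919775 0.5452066  0.19422235] [ 1.05657639e+00  1.31061143e-01  1.48914245e+00 -1.90458579e-05
  1.52301197e+00 -8.54276878e-02] 0.1 [-0.3759 -0.2985 -0.0053]
pix [ 90.20434762 388.71227557] 297.3186396354542 [0.17782218 0.57883642 0.38365989]
```

View pics/w1.png

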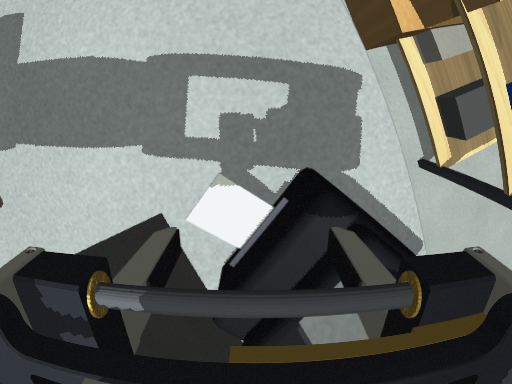

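The wrist view is still at the start pose because the moves were refused; every row needs all the keys.

carry_out(
  moves=[
    {"jaw": 0.093, "dx": -0.045, "dy": -0.03, "dz": 0, "yaw": 0},
    {"jaw": 0.093, "dx": -0.045, "dy": -0.03, "dz": 0, "yaw": 0},
    {"jaw": 0.093, "dx": -0.045, "dy": -0.03, "dz": 0, "yaw": 0},
    {"jaw": 0.093, "dx": -0.045, "dy": -0.03, "dz": 0, "yaw": 0},
    {"jaw": 0.093, "dx": -0.045, "dy": -0.03, "dz": 0, "yaw": 0},
    {"jaw": 0.093, "dx": -0.045, "dy": -0.03, "dz": 0, "yaw": 0},
    {"jaw": 0.093, "dx": -0.045, "dy": -0.03, "dz": 0, "yaw": 0},
    {"jaw": 0.093, "dx": -0.045, "dy": -0.03, "dz": 0, "yaw": 0},
  ],
  grip_force=50,
)

```text
t: 1.15
tool_pos: [0.4776, 0.1761, 0.195]
orientation: [-0.668, -3.07, -0.0]
force: [0.1, 0.4, -0.7]
opening: 0.0929
gripper_force: 0.0
```

carry_out(
  moves=[
    {"jaw": 0.093, "dx": -0.045, "dy": -0.03, "dz": 0, "yaw": 0},
    {"jaw": 0.093, "dx": -0.045, "dy": -0.03, "dz": 0, "yaw": 0},
    {"jaw": 0.093, "dx": 0, "dy": 0, "dz": 0, "yaw": 0},
    {"jaw": 0.093, "dx": 0, "dy": 0, "dz": 0, "yaw": 0},
  ],
)

```text
t: 1.65
tool_pos: [0.5335, 0.0859, 0.1947]
orientation: [-0.669, -3.068, -0.0]
force: [0.5, -0.1, 0.3]
opening: 0.0931
gripper_force: 0.0
```

```bash
python3 - <<'E'
from h import *
s=read_state();m=camera_model('wrist');im=read_camera('wrist')
print(s['tool_pos'],s['q'],s['t'],tool([.467,.1175,.2]))
np.save('w2.npy',im);np.save('w2m.npy',m,allow_pickle=True)
K=m['camera_matrix'];V=m['view']
p=V[:3,:3]@np.array([.467,.1175,.098])+V[:3,3];d=p*[1,-1,-1];r=np.hypot(d[0],d[1]);th=np.arctan2(r,d[2])
c=K[:2,2]+K[0,0]*th*d[:2]/r;print('pix',c)
x,y=[int(max(60,a)) for a in c]; cr=im[y-60:y+60,x-60:x+60,::-1]
print('crop origin',x-60,y-60)
cv2.imwrite('pics/w2.png',cv2.resize(cv2.convertScaleAbs(cr,alpha=1.7,beta=20),(600,600),interpolation=cv2.INTER_CUBIC))
E
```

```text
[0.53353727 0.08594909 0.19473847] [ 6.45098251e-02 -2.95379303e-02  1.65426958e+00  4.39018206e-04
  1.51787206e+00 -1.07674281e+00] 1.65 [ 0.0733  0.0006 -0.0051]
pix [254.19686888 114.14094128]
crop origin 194 54
```

View pics/w2.png

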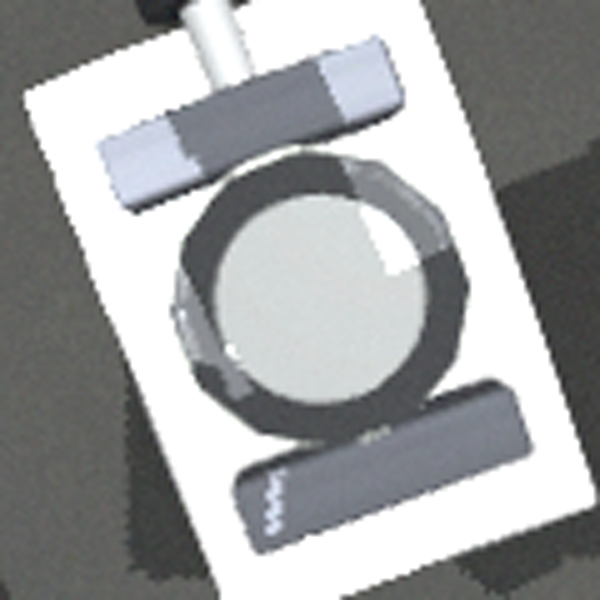

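The crop shows the black twelve-sided cap centred at (258,113) full-frame pixels. Its corners lie near 4° + 30k in the image. I'll fit the pose numerically.

```bash
cat >> h.py <<'E'
def proj(P,m):
    K=m['camera_matrix'];V=m['view'];d=(P@V[:3,:3].T+V[:3,3])*[1,-1,-1]
    r=np.hypot(d[:,0],d[:,1]);th=np.arctan2(r,d[:,2]);return K[:2,2]+K[0,0]*(th/r)[:,None]*d[:,:2]
def poly(cx,cy,phi,af,z):
    a=np.radians(np.arange(0,360,1.));loc=(a-phi+np.pi/12)%(np.pi/6)-np.pi/12
    rr=af/np.cos(loc);return np.c_[cx+rr*np.cos(a),cy+rr*np.sin(a),0*a+z]
E
python3 - <<'E'
from h import *
from scipy.optimize import differential_evolution
im=cv2.cvtColor(np.load('w2.npy'),cv2.COLOR_RGB2GRAY).astype(np.float32);m=np.load('w2m.npy',allow_pickle=True).item()
def samp(p): 
    q=proj(p,m).astype(np.float32);return cv2.remap(im,q[:,:1],q[:,1:],cv2.INTER_LINEAR)[:,0]
def f(p):
    # phi = direction of a flat normal; outside brighter
    return -np.mean(np.clip(samp(poly(*p,.0288,.098))-samp(poly(*p,.0272,.098)),-20,80))
c=at('wrist',258,113.4,.098,m);print(c)
r=differential_evolution(f,[(c[0]-.006,c[0]+.006),(c[1]-.006,c[1]+.006),(0,np.pi/6)],seed=1);print(r.x,np.degrees(r.x[2]),r.fun)
for d in range(0,30,3): print(d,round(f([r.x[0],r.x[1],np.radians(d)]),2),end=' ')
x,y=r.x[:2];print(tool([x,y,.2]))
T=R.from_rotvec(read_state()['orientation']).as_matrix()[:,1];print('tool y angle',np.degrees(np.arctan2(T[1],T[0])))
E
```

```text
[0.4679 0.1211 0.098 ]
[0.46757852 0.12074137 0.48497921] 27.787262104180414 -66.50843811035156
0 -66.06 3 -64.31 6 -61.87 9 -59.79 12 -58.93 15 -59.4 18 -61.88 21 -64.36 24 -65.88 27 -66.51 [ 0.0741  0.0038 -0.0051]
tool y angle 65.45526540020686
```

carry_out(
  moves=[
    {"jaw": 0.093, "dx": 0.037, "dy": 0.002, "dz": 0, "yaw": 0},
    {"jaw": 0.093, "dx": 0.037, "dy": 0.002, "dz": 0, "yaw": 0},
    {"jaw": 0.093, "dx": 0, "dy": 0, "dz": 0, "yaw": 0.17},
    {"jaw": 0.093, "dx": 0, "dy": 0, "dz": 0, "yaw": 0.17},
    {"jaw": 0.093, "dx": 0, "dy": 0, "dz": 0, "yaw": 0.17},
    {"jaw": 0.093, "dx": 0, "dy": 0, "dz": 0, "yaw": 0.17},
    {"jaw": 0.093, "dx": 0, "dy": 0, "dz": 0, "yaw": 0.17},
    {"jaw": 0.093, "dx": 0, "dy": 0, "dz": 0, "yaw": 0.17},
  ],
)

```text
t: 2.7
tool_pos: [0.4675, 0.1217, 0.1952]
orientation: [-2.085, -2.349, -0.0]
force: [-0.2, 0.2, 0.9]
opening: 0.0928
gripper_force: 0.0
```

carry_out(
  moves=[
    {"jaw": 0.093, "dx": 0, "dy": 0, "dz": 0, "yaw": 0.16},
    {"jaw": 0.093, "dx": 0, "dy": 0, "dz": 0.02, "yaw": 0},
    {"jaw": 0.093, "dx": 0, "dy": 0, "dz": 0.02, "yaw": 0},
    {"jaw": 0.093, "dx": 0, "dy": 0, "dz": 0, "yaw": 0},
    {"jaw": 0.093, "dx": 0, "dy": 0, "dz": 0, "yaw": 0},
  ],
)

```text
t: 3.32
tool_pos: [0.4683, 0.1209, 0.156]
orientation: [2.262, 2.18, 0.001]
force: [0.5, 0.9, 1.3]
opening: 0.0929
gripper_force: 0.0
```

```bash
cat > st.py <<'E'
from h import *
s=read_state();M=R.from_rotvec(s['orientation']).as_matrix()
print('t',s['t'],'p',s['tool_pos'].round(4),'ang',np.degrees(np.arctan2(M[1,1],M[0,1])).round(2),'tilt',M[:2,2].round(4),'F',np.round(s['force'],1),'T',np.round(s['wrist_torque'],2),'open',round(float(s['opening']),4),'gf',s['gripper_force'],'q6',s['q'][5].round(3))
E
python3 - <<'E'
import st
from h import *
im=read_camera('wrist');cv2.imwrite('pics/w3.png',im[:,:,::-1]);print(tool([.4676,.1207,.071]))
E
```

```text
t 3.325 p [0.4683 0.1209 0.156 ] ang -2.1 tilt [0.0008 0.0002] F [0.5 0.9 1.3] T [-0.08  0.    0.01] open 0.0929 gf 0.0 q6 0.183
[-0.0002 -0.0012  0.0853]
```

View pics/w3.png

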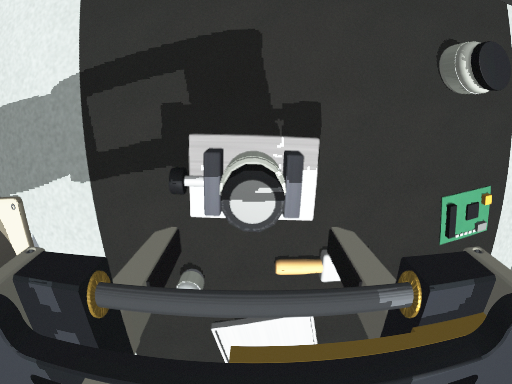

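The wrist view shows the cap at (252,198), midway between the fingers, with a clear path down.

carry_out(
  moves=[
    {"jaw": 0.093, "dx": 0, "dy": -0.001, "dz": 0.025, "yaw": 0},
    {"jaw": 0.093, "dx": 0, "dy": 0, "dz": 0.025, "yaw": 0},
    {"jaw": 0.093, "dx": 0, "dy": 0, "dz": 0.02, "yaw": 0},
    {"jaw": 0.093, "dx": 0, "dy": 0, "dz": 0.015, "yaw": 0},
    {"jaw": 0.075, "dx": 0, "dy": 0, "dz": 0, "yaw": 0},
    {"jaw": 0.065, "dx": 0, "dy": 0, "dz": 0, "yaw": 0},
  ],
  grip_force=5,
)

```text
t: 4.12
tool_pos: [0.4681, 0.1203, 0.0712]
orientation: [2.263, 2.178, 0.002]
force: [-0.2, -0.5, -1.0]
opening: 0.0773
gripper_force: 0.0
```

carry_out(
  moves=[
    {"jaw": 0.05, "dx": 0, "dy": 0, "dz": 0, "yaw": 0},
    {"jaw": 0.05, "dx": 0, "dy": 0, "dz": 0, "yaw": 0},
    {"jaw": 0.05, "dx": 0, "dy": 0, "dz": 0, "yaw": 0},
    {"jaw": 0.05, "dx": 0, "dy": 0, "dz": 0, "yaw": 0},
    {"jaw": 0.05, "dx": 0, "dy": 0, "dz": 0, "yaw": 0},
  ],
  grip_force=5,
)

```text
t: 4.75
tool_pos: [0.467, 0.1203, 0.0705]
orientation: [-2.263, -2.178, 0.001]
force: [-6.4, -0.2, 5.2]
opening: 0.0561
gripper_force: 5.0
```

```bash
python3 st.py
```

```text
t 4.75 p [0.467  0.1203 0.0705] ang -2.18 tilt [-0.0007  0.0001] F [-6.4 -0.2  5.2] T [ 0.    1.09 -0.03] open 0.0561 gf 5.001295235124417 q6 0.183
```

carry_out(
  moves=[
    {"jaw": 0.05, "dx": 0, "dy": -0.001, "dz": 0, "yaw": 0},
    {"jaw": 0.05, "dx": 0, "dy": 0, "dz": 0, "yaw": 0},
    {"jaw": 0.05, "dx": 0, "dy": 0, "dz": 0, "yaw": 0},
    {"jaw": 0.05, "dx": 0, "dy": 0, "dz": 0, "yaw": 0},
  ],
  grip_force=55,
)

```text
t: 5.25
tool_pos: [0.4669, 0.1203, 0.0705]
orientation: [2.263, 2.178, 0.002]
force: [0.7, 0.8, 4.3]
opening: 0.0549
gripper_force: 55.0
```

```bash
python3 st.py
```

```text
t 5.25 p [0.4669 0.1203 0.0705] ang -2.18 tilt [0.0012 0.0002] F [0.7 0.8 4.3] T [-0.01 -0.15 -0.07] open 0.0549 gf 55.00165147706866 q6 0.184
```

carry_out(
  moves=[
    {"jaw": 0.05, "dx": 0, "dy": 0, "dz": 0, "yaw": -0.035},
    {"jaw": 0.05, "dx": 0, "dy": 0, "dz": 0, "yaw": -0.035},
    {"jaw": 0.05, "dx": 0, "dy": 0, "dz": 0, "yaw": 0},
  ],
)

```text
t: 5.62
tool_pos: [0.4669, 0.1203, 0.0707]
orientation: [2.183, 2.258, 0.001]
force: [1.6, 0.7, 5.9]
opening: 0.0548
gripper_force: 55.0
```

```bash
python3 st.py
```

```text
t 5.625 p [0.4669 0.1203 0.0707] ang 1.94 tilt [0.0011 0.0001] F [1.6 0.7 5.9] T [-0.03 -0.08 -0.11] open 0.0548 gf 55.00263104215264 q6 0.112
```

carry_out(
  moves=[
    {"jaw": 0.05, "dx": 0, "dy": 0, "dz": 0, "yaw": -0.035},
    {"jaw": 0.05, "dx": 0, "dy": 0, "dz": 0, "yaw": -0.035},
  ],
)

```text
t: 5.88
tool_pos: [0.4669, 0.1203, 0.0708]
orientation: [2.102, 2.334, 0.001]
force: [-1.4, 0.2, 8.6]
opening: 0.0547
gripper_force: 55.0
```

```bash
python3 st.py; python3 - <<'E'
from h import *
a=read_camera('side');cv2.imwrite('pics/s1.png',cv2.resize(a[180:330,180:330,::-1],(600,600),interpolation=cv2.INTER_CUBIC))
E
```

```text
t 5.875 p [0.4669 0.1203 0.0708] ang 5.97 tilt [0.001  0.0002] F [-1.4  0.2  8.6] T [-0.01  0.22 -0.32] open 0.0547 gf 55.004643900319934 q6 0.042
```

View pics/s1.png

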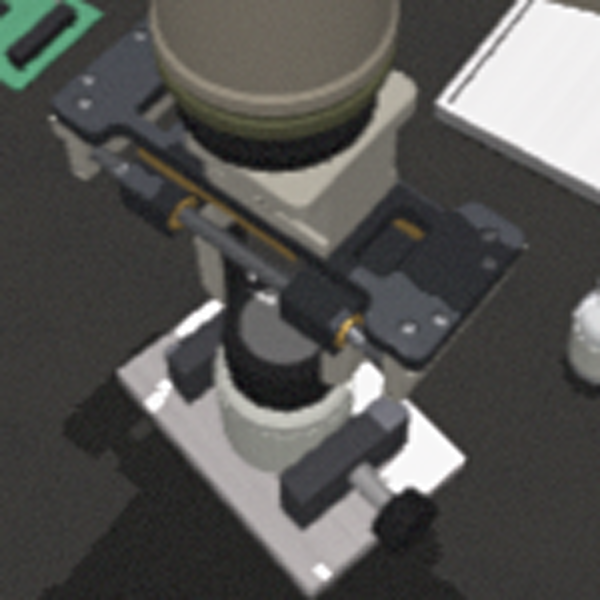

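The side view shows the fingers gripping the cap squarely on the jar, with the tips clear of the shoulder. The resisting torque is rising, so I'll keep twisting.

carry_out(
  moves=[
    {"jaw": 0.05, "dx": 0, "dy": 0, "dz": 0, "yaw": -0.035},
    {"jaw": 0.05, "dx": 0, "dy": 0, "dz": 0, "yaw": -0.035},
  ],
)

```text
t: 6.18
tool_pos: [0.467, 0.1203, 0.0711]
orientation: [2.019, 2.406, 0.001]
force: [-2.2, -0.6, 11.9]
opening: 0.0548
gripper_force: 55.0
```

```bash
python3 st.py
```

```text
t 6.175 p [0.467  0.1203 0.0711] ang 10.0 tilt [0.0013 0.0002] F [-2.2 -0.6 11.9] T [-0.13  0.39  0.07] open 0.0548 gf 55.00723119825125 q6 -0.029
```

carry_out(
  moves=[
    {"jaw": 0.05, "dx": 0, "dy": 0, "dz": 0, "yaw": -0.035},
    {"jaw": 0.05, "dx": 0, "dy": 0, "dz": 0, "yaw": -0.035},
  ],
)

```text
t: 6.42
tool_pos: [0.4672, 0.1204, 0.0713]
orientation: [1.933, 2.475, 0.002]
force: [-0.6, 0.7, 9.7]
opening: 0.0544
gripper_force: 55.0
```

```bash
python3 st.py
```

```text
t 6.425 p [0.4672 0.1204 0.0713] ang 14.02 tilt [0.0018 0.0003] F [-0.6  0.7  9.7] T [-0.09  0.2  -0.11] open 0.0544 gf 55.00584893859923 q6 -0.099
```

carry_out(
  moves=[
    {"jaw": 0.05, "dx": 0, "dy": 0, "dz": 0, "yaw": -0.035},
    {"jaw": 0.05, "dx": 0, "dy": 0, "dz": 0, "yaw": -0.035},
  ],
)

```text
t: 6.68
tool_pos: [0.4673, 0.1204, 0.0713]
orientation: [1.845, 2.541, 0.002]
force: [0.5, 0.1, 9.6]
opening: 0.0546
gripper_force: 55.0
```

```bash
python3 st.py
```

```text
t 6.675 p [0.4673 0.1204 0.0713] ang 18.03 tilt [0.0019 0.0003] F [0.5 0.1 9.6] T [ 0.03  0.09 -0.05] open 0.0546 gf 55.00562120229006 q6 -0.169
```

The torque peaked near 10° and then collapsed while the upward force rose, so the cap is loose. I'll relieve the lift force, soften the grip and spin on.

carry_out(
  moves=[
    {"jaw": 0.05, "dx": 0, "dy": 0, "dz": -0.001, "yaw": 0},
    {"jaw": 0.05, "dx": 0, "dy": 0, "dz": 0, "yaw": 0},
    {"jaw": 0.05, "dx": 0, "dy": 0, "dz": 0, "yaw": -0.07},
    {"jaw": 0.05, "dx": 0, "dy": 0, "dz": 0, "yaw": -0.07},
    {"jaw": 0.05, "dx": 0, "dy": 0, "dz": 0, "yaw": -0.07},
    {"jaw": 0.05, "dx": 0, "dy": 0, "dz": 0, "yaw": 0},
  ],
  grip_force=12,
)

```text
t: 7.42
tool_pos: [0.4662, 0.1202, 0.071]
orientation: [-1.573, -2.719, 0.0]
force: [-1.2, -0.4, 4.5]
opening: 0.0555
gripper_force: 12.0
```

```bash
python3 st.py
```

```text
t 7.425 p [0.4662 0.1202 0.071 ] ang 29.89 tilt [-0.0004 -0.0001] F [-1.2 -0.4  4.5] T [-0.08  0.06  0.04] open 0.0555 gf 12.005302207544446 q6 -0.376
```

carry_out(
  moves=[
    {"jaw": 0.05, "dx": 0, "dy": 0, "dz": 0, "yaw": -0.04},
    {"jaw": 0.05, "dx": 0, "dy": 0, "dz": 0, "yaw": -0.04},
    {"jaw": 0.05, "dx": 0, "dy": 0, "dz": 0, "yaw": 0},
  ],
)

```text
t: 7.8
tool_pos: [0.4661, 0.1202, 0.071]
orientation: [-1.465, -2.779, 0.0]
force: [0.2, 0.4, 4.2]
opening: 0.0559
gripper_force: 12.0
```

```bash
python3 st.py
```

```text
t 7.8 p [0.4661 0.1202 0.071 ] ang 34.4 tilt [-0.0005 -0.    ] F [0.2 0.4 4.2] T [0.02 0.09 0.03] open 0.0559 gf 12.005535454954952 q6 -0.455
```

carry_out(
  moves=[
    {"jaw": 0.05, "dx": 0, "dy": 0, "dz": 0, "yaw": -0.05},
    {"jaw": 0.05, "dx": 0, "dy": 0, "dz": 0, "yaw": -0.05},
    {"jaw": 0.05, "dx": 0, "dy": 0, "dz": 0, "yaw": -0.04},
    {"jaw": 0.05, "dx": 0, "dy": 0, "dz": 0, "yaw": 0},
  ],
  grip_force=10,
)

```text
t: 8.3
tool_pos: [0.4662, 0.1202, 0.071]
orientation: [-1.267, -2.874, 0.0]
force: [-1.0, 0.5, 5.0]
opening: 0.0559
gripper_force: 10.0
```

```bash
python3 st.py
```

```text
t 8.3 p [0.4662 0.1202 0.071 ] ang 42.41 tilt [-0.0004 -0.0001] F [-1.   0.5  5. ] T [ 0.05  0.11 -0.04] open 0.0559 gf 10.004894735757262 q6 -0.594
```

carry_out(
  moves=[
    {"jaw": 0.05, "dx": 0, "dy": 0, "dz": 0, "yaw": -0.025},
    {"jaw": 0.05, "dx": 0, "dy": 0, "dz": 0, "yaw": -0.025},
    {"jaw": 0.05, "dx": 0, "dy": 0, "dz": 0, "yaw": 0},
  ],
)

```text
t: 8.68
tool_pos: [0.4663, 0.1202, 0.0711]
orientation: [-1.192, -2.906, 0.0]
force: [-1.1, 0.6, 3.5]
opening: 0.0559
gripper_force: 10.0
```

```bash
python3 st.py
```

```text
t 8.675 p [0.4663 0.1202 0.0711] ang 45.39 tilt [-0.0002 -0.0001] F [-1.1  0.6  3.5] T [0.02 0.14 0.01] open 0.0559 gf 10.0039499765262 q6 -0.646
```

carry_out(
  moves=[
    {"jaw": 0.05, "dx": 0, "dy": 0, "dz": 0, "yaw": -0.025},
    {"jaw": 0.05, "dx": 0, "dy": 0, "dz": 0, "yaw": -0.025},
    {"jaw": 0.05, "dx": 0, "dy": 0, "dz": 0, "yaw": 0},
  ],
)

```text
t: 9.05
tool_pos: [0.4663, 0.1202, 0.0711]
orientation: [-1.119, -2.935, 0.0]
force: [-0.8, 0.3, 1.3]
opening: 0.0557
gripper_force: 10.0
```

```bash
python3 st.py
```

```text
t 9.05 p [0.4663 0.1202 0.0711] ang 48.27 tilt [-0.0001 -0.0001] F [-0.8  0.3  1.3] T [0.03 0.1  0.02] open 0.0557 gf 10.003052847459912 q6 -0.697
```

carry_out(
  moves=[
    {"jaw": 0.05, "dx": 0, "dy": 0, "dz": 0, "yaw": -0.025},
    {"jaw": 0.05, "dx": 0, "dy": 0, "dz": 0, "yaw": -0.025},
    {"jaw": 0.05, "dx": 0, "dy": 0, "dz": 0, "yaw": 0},
  ],
)

```text
t: 9.43
tool_pos: [0.4663, 0.1202, 0.0711]
orientation: [-1.045, -2.963, 0.0]
force: [-1.2, 0.3, 2.5]
opening: 0.0559
gripper_force: 10.0
```

```bash
python3 st.py
```

```text
t 9.425 p [0.4663 0.1202 0.0711] ang 51.14 tilt [-0.0001 -0.    ] F [-1.2  0.3  2.5] T [-0.02  0.13 -0.06] open 0.0559 gf 10.002649971283972 q6 -0.747
```

carry_out(
  moves=[
    {"jaw": 0.05, "dx": 0, "dy": 0, "dz": 0, "yaw": -0.025},
    {"jaw": 0.05, "dx": 0, "dy": 0, "dz": 0, "yaw": -0.025},
    {"jaw": 0.05, "dx": 0, "dy": 0, "dz": 0, "yaw": 0},
  ],
)

```text
t: 9.8
tool_pos: [0.4663, 0.1202, 0.0711]
orientation: [-0.971, -2.988, 0.0]
force: [-1.0, 0.0, 2.2]
opening: 0.056
gripper_force: 10.0
```

```bash
python3 st.py
```

```text
t 9.8 p [0.4663 0.1202 0.0711] ang 54.01 tilt [-0.     -0.0001] F [-1.   0.   2.2] T [-0.03  0.11 -0.  ] open 0.056 gf 10.002181213349104 q6 -0.797
```

carry_out(
  moves=[
    {"jaw": 0.05, "dx": 0, "dy": 0, "dz": 0, "yaw": -0.025},
    {"jaw": 0.05, "dx": 0, "dy": 0, "dz": 0, "yaw": -0.025},
    {"jaw": 0.05, "dx": 0, "dy": 0, "dz": 0, "yaw": 0},
  ],
)

```text
t: 10.18
tool_pos: [0.4665, 0.1202, 0.0712]
orientation: [0.896, 3.011, 0.0]
force: [0.2, -1.1, 1.5]
opening: 0.056
gripper_force: 10.0
```

```bash
python3 st.py
```

```text
t 10.175 p [0.4665 0.1202 0.0712] ang 56.86 tilt [ 0.0004 -0.0001] F [ 0.2 -1.1  1.5] T [-0.1  -0.13 -0.08] open 0.056 gf 10.00083826482296 q6 -0.847
```

carry_out(
  moves=[
    {"jaw": 0.05, "dx": 0, "dy": 0, "dz": 0, "yaw": -0.03},
    {"jaw": 0.05, "dx": 0, "dy": 0, "dz": 0, "yaw": 0},
  ],
)

```text
t: 10.42
tool_pos: [0.4665, 0.1202, 0.0712]
orientation: [0.85, 3.024, 0.0]
force: [2.0, -0.9, 1.2]
opening: 0.056
gripper_force: 10.0
```

```bash
python3 st.py
```

```text
t 10.425 p [0.4665 0.1202 0.0712] ang 58.58 tilt [ 0.0003 -0.    ] F [ 2.  -0.9  1.2] T [-0.07 -0.3  -0.26] open 0.056 gf 10.000045120250434 q6 -0.877
```

carry_out(
  moves=[
    {"jaw": 0.05, "dx": 0, "dy": 0, "dz": 0, "yaw": -0.03},
    {"jaw": 0.05, "dx": 0, "dy": 0, "dz": 0, "yaw": 0},
  ],
)

```text
t: 10.68
tool_pos: [0.4664, 0.1202, 0.0712]
orientation: [0.805, 3.037, 0.0]
force: [2.2, -1.1, 1.3]
opening: 0.0557
gripper_force: 10.0
```

```bash
python3 st.py; python3 - <<'E'
from h import *
a=read_camera('wrist');cv2.imwrite('pics/w4.png',cv2.resize(a[150:384,100:412,::-1],(780,585),interpolation=cv2.INTER_CUBIC))
E
```

```text
t 10.675 p [0.4664 0.1202 0.0712] ang 60.3 tilt [0.0001 0.    ] F [ 2.2 -1.1  1.3] T [-0.06 -0.29 -0.46] open 0.0557 gf 10.000267925206572 q6 -0.907
```

View pics/w4.png

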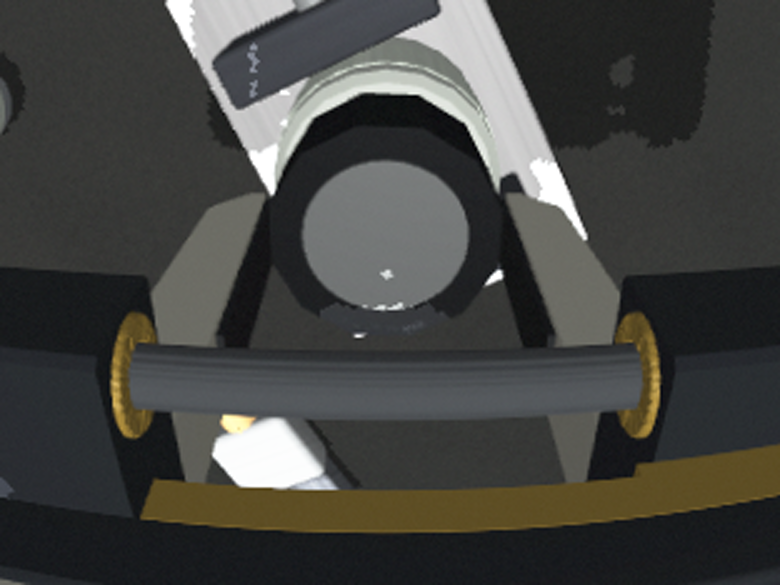

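The wrist view shows the cap squarely gripped, and it has turned with the fingers. The torque ramp (-0.08, -0.26, -0.46) puts the end stop at about 56.3°, so I'll ease back right away.

carry_out(
  moves=[
    {"jaw": 0.05, "dx": 0, "dy": 0, "dz": 0, "yaw": 0.05},
    {"jaw": 0.05, "dx": 0, "dy": 0, "dz": 0, "yaw": 0.04},
    {"jaw": 0.05, "dx": 0, "dy": 0, "dz": 0, "yaw": 0},
  ],
)

```text
t: 11.1
tool_pos: [0.4662, 0.1202, 0.0711]
orientation: [-0.941, -2.997, 0.0]
force: [0.4, -0.1, 2.3]
opening: 0.0557
gripper_force: 10.0
```

```bash
python3 st.py
```

```text
t 11.1 p [0.4662 0.1202 0.0711] ang 55.15 tilt [-0.0004 -0.0001] F [ 0.4 -0.1  2.3] T [-0.11 -0.08 -0.06] open 0.0557 gf 10.002640925813466 q6 -0.817
```

carry_out(
  moves=[
    {"jaw": 0.05, "dx": 0, "dy": 0, "dz": 0, "yaw": 0},
    {"jaw": 0.05, "dx": 0, "dy": 0, "dz": 0, "yaw": 0},
    {"jaw": 0.05, "dx": 0, "dy": 0, "dz": -0.003, "yaw": 0},
    {"jaw": 0.05, "dx": 0, "dy": 0, "dz": 0, "yaw": 0},
  ],
  grip_force=20,
)

```text
t: 11.6
tool_pos: [0.4663, 0.1203, 0.0742]
orientation: [-0.941, -2.997, -0.0]
force: [0.1, 0.3, -0.5]
opening: 0.0554
gripper_force: 20.0
```

```bash
python3 st.py
```

```text
t 11.6 p [0.4663 0.1203 0.0742] ang 55.12 tilt [-0.0001  0.    ] F [ 0.1  0.3 -0.5] T [-0.   -0.05 -0.01] open 0.0554 gf 19.998904312960804 q6 -0.816
```

The cap is lifting freely (-0.5 N is its weight).

carry_out(
  moves=[
    {"jaw": 0.05, "dx": 0, "dy": 0, "dz": -0.004, "yaw": 0},
    {"jaw": 0.05, "dx": 0, "dy": 0, "dz": -0.004, "yaw": 0},
    {"jaw": 0.05, "dx": 0, "dy": 0, "dz": 0, "yaw": 0},
  ],
)

```text
t: 11.98
tool_pos: [0.4667, 0.1203, 0.0827]
orientation: [0.941, 2.996, 0.001]
force: [0.4, 0.8, -0.6]
opening: 0.0557
gripper_force: 20.0
```

carry_out(
  moves=[
    {"jaw": 0.05, "dx": 0, "dy": 0, "dz": -0.01, "yaw": 0},
    {"jaw": 0.05, "dx": 0, "dy": 0, "dz": -0.02, "yaw": 0},
    {"jaw": 0.05, "dx": 0, "dy": 0, "dz": -0.03, "yaw": 0},
    {"jaw": 0.05, "dx": 0, "dy": 0, "dz": -0.02, "yaw": 0},
    {"jaw": 0.05, "dx": 0, "dy": 0, "dz": 0, "yaw": 0},
  ],
)

```text
t: 12.6
tool_pos: [0.4678, 0.1205, 0.1645]
orientation: [0.94, 2.994, 0.003]
force: [-0.1, -0.4, -0.7]
opening: 0.0554
gripper_force: 20.0
```

```bash
python3 st.py; python3 -c "
from h import *
print(tool([.481,-.163,.2]))"
```

```text
t 12.6 p [0.4678 0.1205 0.1645] ang 55.12 tilt [0.0041 0.0006] F [-0.1 -0.4 -0.7] T [ 0.02 -0.04 -0.03] open 0.0554 gf 19.998807976953685 q6 -0.816
[-0.173  -0.2249 -0.0356]
```

carry_out(
  moves=[
    {"jaw": 0.05, "dx": -0.023, "dy": -0.03, "dz": 0, "yaw": 0},
    {"jaw": 0.05, "dx": -0.03, "dy": -0.039, "dz": 0, "yaw": 0},
    {"jaw": 0.05, "dx": -0.03, "dy": -0.039, "dz": 0, "yaw": 0},
    {"jaw": 0.05, "dx": -0.03, "dy": -0.039, "dz": 0, "yaw": 0},
    {"jaw": 0.05, "dx": -0.03, "dy": -0.039, "dz": 0, "yaw": 0},
    {"jaw": 0.05, "dx": -0.03, "dy": -0.039, "dz": 0, "yaw": 0},
  ],
)

```text
t: 13.35
tool_pos: [0.4789, -0.1646, 0.161]
orientation: [-0.941, -2.996, -0.0]
force: [0.2, 0.1, 0.7]
opening: 0.0558
gripper_force: 20.0
```

carry_out(
  moves=[
    {"jaw": 0.05, "dx": 0, "dy": 0, "dz": 0.03, "yaw": 0},
    {"jaw": 0.05, "dx": 0, "dy": 0, "dz": 0.04, "yaw": 0},
    {"jaw": 0.05, "dx": 0, "dy": 0, "dz": 0.04, "yaw": 0},
    {"jaw": 0.05, "dx": 0, "dy": 0, "dz": 0.025, "yaw": 0},
    {"jaw": 0.05, "dx": 0, "dy": 0, "dz": 0, "yaw": 0},
    {"jaw": 0.05, "dx": 0, "dy": 0, "dz": 0, "yaw": 0},
  ],
)

```text
t: 14.1
tool_pos: [0.4799, -0.1634, 0.0278]
orientation: [0.941, 2.997, -0.0]
force: [0.3, -0.5, 0.1]
opening: 0.0557
gripper_force: 20.0
```

```bash
python3 st.py; python3 - <<'E'
from h import *
a=read_camera('side');cv2.imwrite('pics/s2.png',cv2.resize(a[130:280,250:400,::-1],(600,600),interpolation=cv2.INTER_CUBIC))
E
```

```text
t 14.1 p [ 0.4799 -0.1634  0.0278] ang 55.12 tilt [ 0.0004 -0.0002] F [ 0.3 -0.5  0.1] T [-0.    0.02 -0.01] open 0.0557 gf 19.998828512616456 q6 -1.391
```

View pics/s2.png

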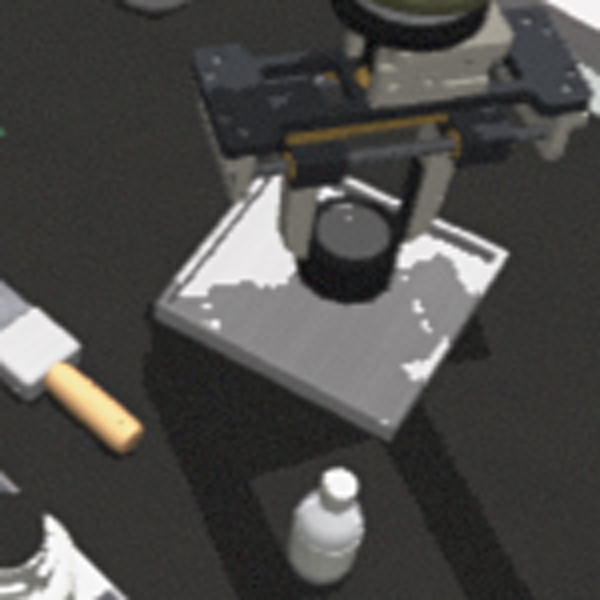

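The cap is held upright over the tray, clear of the walls. I'll lower it by feel.

carry_out(
  moves=[
    {"jaw": 0.05, "dx": 0, "dy": 0, "dz": 0.01, "yaw": 0},
    {"jaw": 0.05, "dx": 0, "dy": 0, "dz": 0.007, "yaw": 0},
    {"jaw": 0.05, "dx": 0, "dy": 0, "dz": 0.002, "yaw": 0},
    {"jaw": 0.05, "dx": 0, "dy": 0, "dz": 0, "yaw": 0},
  ],
)

```text
t: 14.65
tool_pos: [0.4794, -0.1632, 0.0079]
orientation: [-0.941, -2.997, -0.0]
force: [-0.8, 0.1, -1.9]
opening: 0.0552
gripper_force: 20.0
```

carry_out(
  moves=[
    {"jaw": 0.05, "dx": 0, "dy": 0, "dz": 0.001, "yaw": 0},
    {"jaw": 0.05, "dx": 0, "dy": 0, "dz": 0, "yaw": 0},
  ],
)

```text
t: 14.9
tool_pos: [0.4797, -0.1634, 0.0072]
orientation: [0.942, 2.997, -0.0]
force: [-1.1, 0.1, -0.4]
opening: 0.0556
gripper_force: 20.0
```

carry_out(
  moves=[
    {"jaw": 0.05, "dx": 0, "dy": 0, "dz": 0.001, "yaw": 0},
    {"jaw": 0.05, "dx": 0, "dy": 0, "dz": 0, "yaw": 0},
  ],
)

```text
t: 15.15
tool_pos: [0.4795, -0.1633, 0.0061]
orientation: [-0.942, -2.997, 0.0]
force: [-0.4, -0.7, -1.1]
opening: 0.0556
gripper_force: 20.0
```

carry_out(
  moves=[
    {"jaw": 0.05, "dx": 0, "dy": 0, "dz": 0.0007, "yaw": 0},
    {"jaw": 0.05, "dx": 0, "dy": 0, "dz": 0, "yaw": 0},
    {"jaw": 0.05, "dx": 0, "dy": 0, "dz": 0, "yaw": 0},
  ],
)

```text
t: 15.52
tool_pos: [0.4797, -0.1633, 0.0055]
orientation: [0.941, 2.997, -0.0]
force: [-0.6, -0.1, 1.1]
opening: 0.0557
gripper_force: 20.0
```

carry_out(
  moves=[
    {"jaw": 0.05, "dx": 0, "dy": 0, "dz": 0.0005, "yaw": 0},
    {"jaw": 0.05, "dx": 0, "dy": 0, "dz": 0, "yaw": 0},
    {"jaw": 0.05, "dx": 0, "dy": 0, "dz": 0, "yaw": 0},
  ],
)

```text
t: 15.9
tool_pos: [0.4798, -0.1634, 0.0055]
orientation: [0.941, 2.997, -0.0]
force: [-0.4, 0.4, 5.4]
opening: 0.0557
gripper_force: 20.0
```

The cap is in contact with the tray floor (5.4 N). I'll release and back off upward.

carry_out(
  moves=[
    {"jaw": 0.055, "dx": 0, "dy": 0, "dz": 0, "yaw": 0},
    {"jaw": 0.06, "dx": 0, "dy": 0, "dz": 0, "yaw": 0},
    {"jaw": 0.068, "dx": 0, "dy": 0, "dz": 0, "yaw": 0},
    {"jaw": 0.072, "dx": 0, "dy": 0, "dz": 0, "yaw": 0},
    {"jaw": 0.072, "dx": 0, "dy": 0, "dz": 0, "yaw": 0},
  ],
  grip_force=5,
)

```text
t: 16.52
tool_pos: [0.4795, -0.1632, 0.0048]
orientation: [-0.942, -2.997, -0.0]
force: [-0.1, 0.2, 0.2]
opening: 0.0718
gripper_force: 0.0
```

carry_out(
  moves=[
    {"jaw": 0.072, "dx": 0, "dy": 0, "dz": -0.01, "yaw": 0},
    {"jaw": 0.072, "dx": 0, "dy": 0, "dz": -0.03, "yaw": 0},
    {"jaw": 0.072, "dx": 0, "dy": 0, "dz": -0.05, "yaw": 0},
    {"jaw": 0.072, "dx": 0, "dy": 0, "dz": -0.05, "yaw": 0},
    {"jaw": 0.072, "dx": 0, "dy": 0, "dz": -0.03, "yaw": 0},
    {"jaw": 0.072, "dx": 0, "dy": 0, "dz": 0, "yaw": 0},
    {"jaw": 0.072, "dx": 0, "dy": 0, "dz": 0, "yaw": 0},
  ],
)

```text
t: 17.4
tool_pos: [0.4792, -0.1631, 0.1742]
orientation: [-0.941, -2.996, -0.0]
force: [0.3, -0.0, -0.1]
opening: 0.072
gripper_force: 0.0
```

```bash
python3 st.py; python3 - <<'E'
from h import *
a=read_camera('side');cv2.imwrite('pics/s3.png',cv2.resize(a[100:300,200:400,::-1],(600,600),interpolation=cv2.INTER_CUBIC))
E
```

```text
t 17.4 p [ 0.4792 -0.1631  0.1742] ang 55.12 tilt [-0.0007  0.0003] F [ 0.3 -0.  -0.1] T [-0.04  0.01 -0.02] open 0.072 gf 0.0 q6 -1.391
```

View pics/s3.png

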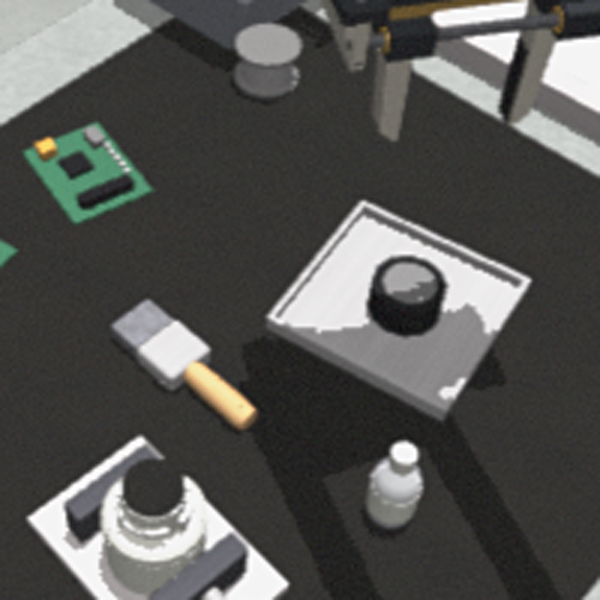

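The cap sits upright in the middle of the tray at crop (407,295). The jar is open and nothing else has moved.

```bash
python3 -c "
from plant import *
print(close_job())"
```

```text
the job is handed in; nothing more can be done
None
```

The jar is open and the cap is set down top side up in the steel tray, with the other items undisturbed; the job was handed in at about 17 s of the 72 s allowed.

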